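# Press three loose stoppers home in order

### The arm

A 6-joint arm with a two-finger parallel gripper is mounted at the origin on a cart in front of the work surface, level with it; the furniture and walls round the work are solid. World frame = base frame: x ahead of the robot, y to its left, z up, the work surface at z = 0. Lengths are in m, angles in rad, forces in N, time in s.
With the tool pointing down it reaches from about 0.35 to 1 m from the base axis. Payload 7.1 kg.
Tool frame: the origin (TCP) lies on the centre line of the jaws, within the pads' length; the fingertips stand 25 mm ahead of it and the grasp point (between the pads) lies 6 mm ahead of it (ctrl.tips_ahead is the distance from the TCP to the fingertips, in m); z points along the fingers, y is the line along which they close (so a half turn about z gives the same grasp; the last joint's range is limited). The gripper opens to 85 mm and grips with 20 to 120 N. Pads are 22 mm wide; open, the fingers measure 114 mm over their backs; the gripper's body (76 mm by 85 mm) begins 54 mm behind the grasp point. The pads swing forward as they close: fully open they stand 13 mm farther back than shut.
Start: joints at [1.249, 0.423, 1.63, -0, 1.089, -0.019], TCP at [0.186, 0.597, 0.256] pointing down, gripper open.
Joint ranges: [-3, 3], [-0.9, 2.11], [0.09, 2.58], [-1.31, 4.45], [0.11, 2.69], [-2.54, 2.54]. Speed limits (rad/s): [2.39, 2.39, 3.01, 3.14, 3.14, 3.14].

### API

Orientations are given as a unit quaternion [w, x, y, z].
In Python, from cell import ctrl gives the robot as it stands. The module is installed in compiled form; this text tells all that it offers.
- The arm moves only by the tool step_arm, never from a script. Its argument "targets" is a list of rows, each a list of 2 entries, a list of its own where there are three numbers: the shift along the tool's x, y, z in mm, then the turn, a rotation vector about the tool's x, y, z in degrees. A call has 1 to 20 rows; each row shifts and turns the commanded pose from where the row before left it, along the tool's axes as they then stand; what a row does not reach is not made up. A row lasts 1/8 s, in which the tool goes at most 62.5 mm and 10.7 degrees, less where a joint would pass 70% of its speed; a pose out of reach is approached as far as the arm can. A call is refused whole if a number of a shift passes 62.5 or a number of a turn 10.7, either way. A call with a gripper value outside its range is refused whole. "jaw" is the finger opening in mm, from 0 to 85.4, set as the call begins (left out, the last holds). The fingers move at their own pace and stop on an object; "newtons" is the grip in N (left out, the last holds). Time passes only in rows, so rows that do not move let the fingers close. It gives the time, the measured TCP pose, the force, the opening and the grip force at its end, in the units of the state.
- ctrl.get_obs(): the state, without advancing time (a new reading comes with each control period).
- ctrl.get_image(name): name is "scene" or "top" or "wrist"; returns (picture, depth): 420x560x3 uint8, red, green, blue; 420x560 float32, m along the optical axis (not along the pixel's ray), 0 where there is no reading.
- ctrl.camera_params(name): a dict with "intrinsics" (3x3 intrinsics, pixels), "origin" and "attitude" of the camera in the world. Camera axes: x right, y down, z forward; pixel columns grow to the right and rows downward; lengths in m; the calibration is good to about 2 mm. A picture is of the moment at which its call begins: read the wrist's pose just before it. camera_params takes no time and is no camera call; for the wrist camera it gives the pose at the moment of the call.
- ctrl.close_job(): hands the job in; it is judged then, once.
Trained networks look in the newest picture that a camera, given by its name, has taken for a name from the list of things; names that differ only in an ending like _2 or _b are one class to them, and where a whole thing is asked for, a point or a joint stands for the part that bears it (a point fixed in the world has none). Each returns a list of dicts, best first, with "score" (0 to 1); they miss things now and then, are a little off and sometimes report something else, mostly with a low value. They report only what shows in the picture. A call takes as long as a camera call. They do not tell look-alikes from the thing itself.
- ctrl.find_in(name, camera): "centre" ([column, row] in pixels, amid what is visible of it).
- ctrl.regions_of(name, camera): "region" (420x560 bool, what is visible of it) and "centre" ([column, row] in pixels, amid what is visible of it).
- ctrl.place_of(name, camera): "centre" ([column, row] in pixels: a listed point, or the origin of a listed thing).
The state is a dict: "time": time; "joints": joint angles; "qvel": joint speeds; "joint_torque": joint torques, N m; "position": TCP position; "orientation": TCP orientation; "wrist_force": force on the tool from outside, world axes, zero at the start; "moment": the same for the moment, N m; "opening": finger opening in m; "grasp_force": force on a finger pad.
Only numpy, scipy, OpenCV 4.12 (cv2) and the standard library are available. Lean on these libraries where they do the work, as an engineer would, in place of code of your own. Each camera call takes 0.05 s, during which the arm holds its last target. There are 200 camera calls.

### The job

The stoppers of the conical flask, the short wide jar and the tall bottle have worked up out of their mouths. With the fingertips, press each one gently straight down until its head sits fully home on the mouth: first the flask's, then the jar's, last the tall bottle's. Do not pinch, lift, tip or shove the vessels, and leave everything else alone.

Things in the scene. Friction and masses are not known exactly. Their poses are not given: they have to be found in the camera images.
- flask: the clear conical (Erlenmeyer) flask, 83 mm across its base, 166 mm high to its mouth; loose, stands on the surface, about 0.25 kg; origin at the centre of its underside, z up
- flask_stopper_top (a point): centre of the flat top of the flask's stopper, a black disc-headed rubber stopper (head 38 mm diameter, 9 mm thick, with a soft 30 mm wide rubber cushion 5 mm thick on top, which gives about 1 mm for every 4 N, up to 4 mm, and springs back) in its mouth; this point is the top of the cushion; it lies 180 mm above the work surface when the stopper is fully home and nothing presses on it, up to 12 mm higher when loose
- flask_stopper (a joint): how far the flask's stopper has been pushed in (m): 0 = head 12 mm above the mouth, 0.012 = fully home, head resting on the mouth; starts between 0 and 0.003. It slides straight down under about 4 N and stays where it is left; at 0.012 it is a hard stop
- jar: the short wide amber jar, 80 mm diameter, 95 mm high to its mouth; loose, stands on the surface, about 0.3 kg; origin at the centre of its underside, z up
- jar_stopper_top (a point): centre of the flat top of the jar's stopper, a black disc-headed rubber stopper (head 60 mm diameter, 9 mm thick, with a soft 48 mm wide rubber cushion 5 mm thick on top, which gives about 1 mm for every 4 N, up to 4 mm, and springs back) in its mouth; this point is the top of the cushion; it lies 109 mm above the work surface when the stopper is fully home and nothing presses on it, up to 12 mm higher when loose
- jar_stopper (a joint): how far the jar's stopper has been pushed in (m): 0 = head 12 mm above the mouth, 0.012 = fully home, head resting on the mouth; starts between 0 and 0.003. It slides straight down under about 4 N and stays where it is left; at 0.012 it is a hard stop
- tall_bottle: the tall straight whitish bottle with a stopper in it, 67 mm diameter, 187 mm high to its mouth; loose, stands on the surface, about 0.3 kg (similar bottles without a stopper stand at the back and are not part of the work); origin at the centre of its underside, z up
- tall_bottle_stopper_top (a point): centre of the flat top of the tall bottle's stopper, a black disc-headed rubber stopper (head 40 mm diameter, 9 mm thick, with a soft 32 mm wide rubber cushion 5 mm thick on top, which gives about 1 mm for every 4 N, up to 4 mm, and springs back) in its mouth; this point is the top of the cushion; it lies 201 mm above the work surface when the stopper is fully home and nothing presses on it, up to 12 mm higher when loose
- tall_bottle_stopper (a joint): how far the tall bottle's stopper has been pushed in (m): 0 = head 12 mm above the mouth, 0.012 = fully home, head resting on the mouth; starts between 0 and 0.003. It slides straight down under about 4 N and stays where it is left; at 0.012 it is a hard stop
- spare_stopper: a spare black rubber stopper standing loose on the surface, 32 mm wide, 24 mm high; a bystander, to be left alone; origin at the centre of its underside
- screw_cap: a white screw cap lying loose on the surface, 45 mm wide, 16 mm high; a bystander, to be left alone; origin at the centre of its underside
- dropper: a small amber dropper bottle, loose, 30 mm wide, 94 mm high; a bystander, to be left alone; origin at the centre of its underside
- tape: a roll of blue masking tape lying flat, loose, 92 mm wide, 24 mm high; a bystander, to be left alone; origin at the centre of its underside
- felt_marker: a felt marker lying loose, 136 mm long, 14 mm high; a bystander, to be left alone; origin at the centre of its underside
Mind the look-alikes: they are no part of the job. Leave any blue or brown look-alike of the flask alone. What is shaped like the tall_bottle but green or red is not meant.

How it is judged:
On the way, in this order (a step that is already met when the one before it is completed fails the run):
1. the flask's stopper is pressed home (value of joint flask_stopper above 0.009 m), for 0.1 s.
2. the jar's stopper is pressed home (value of joint jar_stopper above 0.009 m), for 0.1 s.
3. the tall bottle's stopper is pressed home (value of joint tall_bottle_stopper above 0.009 m), for 0.1 s.
At the end, for the whole second after the job is handed in: All three stoppers are home (heads within 3 mm of the mouths), pressed in the order flask, jar, tall bottle; the three vessels stand upright at rest within 40 mm of where they were, and the loose bystanders within 25 mm (value of joint each of flask_stopper, jar_stopper, tall_bottle_stopper above 0.009 m and angle between each of flask, jar, tall_bottle's own z axis and vertical below 0.1 rad and height (world z) of each of flask, jar, tall_bottle below 0.006 m and distance of each of flask, jar, tall_bottle from where it was at the start of the episode below 0.04 m and linear speed of each of flask, jar, tall_bottle below 0.02 m/s and distance of each of spare_stopper, screw_cap, dropper, tape, felt_marker from where it was at the start of the episode below 0.025 m); the robot touches nothing.
It fails at once if a vessel is lifted off the surface, or a stopper pulled upward out of its mouth (height (world z) of any of flask, jar, tall_bottle above 0.012 m or value of joint any of flask_stopper, jar_stopper, tall_bottle_stopper below -0.003 m).
It fails at once if a vessel is tipped by more than 0.25 rad or shoved more than 40 mm (angle between any of flask, jar, tall_bottle's own z axis and vertical above 0.25 rad or distance of any of flask, jar, tall_bottle from where it was at the start of the episode above 0.04 m).
It fails at once if a vessel or its stopper is pressed hard (over 25 N) (contact force between the fingers and flask above 25 N or contact force between the fingers and jar above 25 N or contact force between the fingers and tall_bottle above 25 N).
It fails at once if a stopper is pressed in before its turn ((value of joint jar_stopper above 0.006 m and value of joint flask_stopper below 0.009 m) or (value of joint tall_bottle_stopper above 0.006 m and value of joint jar_stopper below 0.009 m)).
It fails at once if a loose bystander is displaced by more than 25 mm (distance of any of spare_stopper, screw_cap, dropper, tape, felt_marker from where it was at the start of the episode above 0.025 m).
It also fails if it takes over 54 s, if anything falls off the work surface, if the arm or the gripper's body presses on something with over 40 N, if the wrist force passes 120 N, or if a joint passes its speed limit or range.

## Working session

There is one attempt and no reset: what is moved stays moved. The work goes in short steps, Python scripts to look and compute and a tool call to move; the robot and the scene stay as the last step left them, time stands still between calls to the robot, and variables do not carry over. Pictures are saved under pics/ and viewed, at most 10 in all, crops included, and the job is handed in when it is done.

Besides the shell and the picture viewer there is one more tool, called in YAML: its name, and indented under it one key for each argument. step_arm: Moves the arm, as the interface text tells. Its arguments: {"type":"object","properties":{"targets":{"type":"array"},"jaw":{"type":"number"},"newtons":{"type":"number"}},"required":["targets"]}

```bash
mkdir -p pics
cat > h.py <<'E'
from cell import ctrl
import numpy as np, cv2
from scipy.spatial.transform import Rotation as R
def cam(n):
    p=ctrl.camera_params(n); K=np.array(p["intrinsics"]); A=np.array(p["attitude"],float)
    if A.shape==(4,): A=R.from_quat(A[[1,2,3,0]]).as_matrix()
    return K,np.array(p["origin"]),A
def ray(n,c):
    K,o,A=cam(n); return o, A@np.linalg.inv(K)@np.array([c[0],c[1],1.])
def atz(n,c,z):
    o,d=ray(n,c); return o+d*(z-o[2])/d[2]
def atd(n,c,D):
    o,d=ray(n,c); return o+d*D
def state():
    s=ctrl.get_obs(); return s
E
python3 - <<'E'
from h import *
s=state(); print({k:np.round(v,3) for k,v in s.items()}, ctrl.tips_ahead)
for n in("scene","top"):
    im,d=ctrl.get_image(n); cv2.imwrite(f"pics/{n}0.png",im[:,:,::-1])
    print(n,cam(n))
    for t in("flask","jar","tall_bottle"):
        for r in ctrl.place_of(t+"_stopper_top",n)[:4]:
            c=r["centre"]; u,v=int(round(c[0])),int(round(c[1])); D=d[min(v,419),min(u,559)]
            print(t,round(r["score"],2),np.round(c,1),np.round(atd(n,c,D),3))
E
```

```text
{'time': np.float64(0.0), 'joints': array([ 1.249,  0.424,  1.631, -0.   ,  1.089, -0.019]), 'qvel': array([-0.001, -0.001, -0.001, -0.001, -0.001,  0.   ]), 'joint_torque': array([ 0.0000e+00, -5.5737e+01, -2.8175e+01,  0.0000e+00,  7.0000e-03,
       -0.0000e+00]), 'position': array([0.186, 0.596, 0.256]), 'orientation': array([-0.   ,  0.151,  0.989, -0.001]), 'wrist_force': array([-0.483,  1.157,  0.931]), 'moment': array([ 0.018, -0.053, -0.003]), 'grasp_force': np.float64(0.0), 'opening': np.float64(0.085)} 0.025
scene (array([[500.73970636,   0.        , 281.04018929],
       [  0.        , 500.73970636, 208.96143093],
       [  0.        ,   0.        ,   1.        ]]), array([ 0.01696355, -0.65849857,  0.87317637]), array([[ 0.80734956, -0.38021655,  0.45124502],
       [-0.58966974, -0.54814714,  0.5931478 ],
       [ 0.02182406, -0.74496315, -0.66674854]]))
flask 0.64 [286.4 200.3] [ 0.503 -0.037  0.192]
flask 0.57 [236.2 217.6] [ 0.388 -0.023  0.193]
flask 0.46 [194.5 183.6] [0.372 0.118 0.194]
jar 0.46 [207.2 164.7] [0.472 0.249 0.121]
tall_bottle 0.54 [347.6 234.5] [ 0.526 -0.198  0.21 ]
tall_bottle 0.54 [353.9 295.4] [ 0.436 -0.315  0.214]
tall_bottle 0.51 [294.  261.7] [ 0.4   -0.197  0.213]
top (array([[420.45331618,   0.        , 278.65413517],
       [  0.        , 420.45331618, 217.18972383],
       [  0.        ,   0.        ,   1.        ]]), array([ 0.10380823, -0.15343534,  0.91641825]), array([[ 0.27991763, -0.83255587,  0.47801343],
       [-0.95998029, -0.24749284,  0.13109212],
       [ 0.00916339, -0.49557847, -0.86851483]]))
flask 0.75 [182.6 255.6] [0.371 0.106 0.192]
flask 0.72 [251.8 263.7] [ 0.392 -0.024  0.192]
flask 0.57 [275.8 212.3] [ 0.512 -0.035  0.192]
jar 0.66 [146.4 207.6] [0.483 0.253 0.12 ]
tall_bottle 0.53 [414.9 283.5] [ 0.43  -0.317  0.214]
tall_bottle 0.52 [363.5 225.4] [ 0.522 -0.208  0.21 ]
tall_bottle 0.51 [346.8 279.1] [ 0.404 -0.199  0.211]
```

View pics/scene0.png

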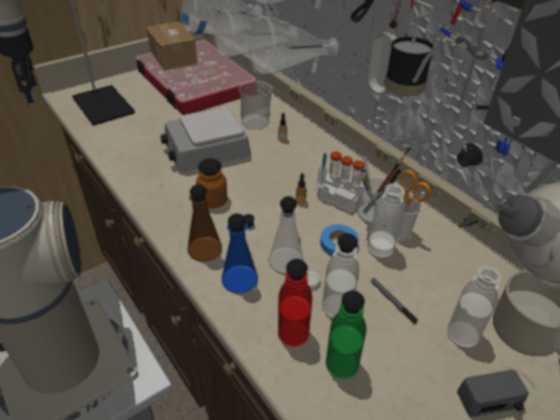

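View pics/top0.png

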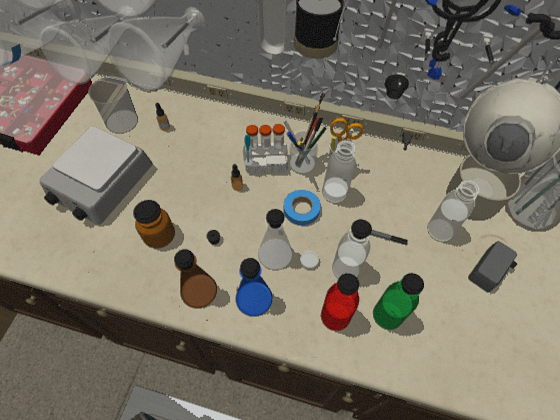

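The scene view shows the clear flask's stopper at (288,203), the amber jar's at (210,167) and the whitish bottle's at (347,242). In the top view they are at (275,215), (147,209) and (361,229). The brown and blue flasks and the red and green bottles are look-alikes. I'll refine the centres with circle fits on the depth.

Run:
```python
from h import *
T={"flask":(.507,-.036,.186,.019),"jar":(.478,.251,.115,.030),"bottle":(.524,-.203,.207,.020)}
for n in("scene","top"):
    im,d=ctrl.get_image(n); K,o,A=cam(n)
    v,u=np.mgrid[:420,:560]
    P=o+((np.stack([u,v,np.ones_like(u)],-1)@np.linalg.inv(K).T)*d[...,None])@A.T
    for k,(x,y,z,r) in T.items():
        m=(np.hypot(P[...,0]-x,P[...,1]-y)<r+.02)&(d>0)&(P[...,2]>z-.012)&(P[...,2]<z+.02)
        q=P[m]; zt=np.percentile(q[:,2],90)
        top=q[q[:,2]>zt-.004]
        c,rr=cv2.minEnclosingCircle(top[:,:2].astype(np.float32))
        print(n,k,len(q),len(top),"z",np.round(zt,4),"median z",np.round(np.median(top[:,2]),4),"c",np.round(c,4),"r",round(rr,4),"mean",top[:,:2].mean(0).round(4))
```

```text
scene flask 209 111 z 0.1919 median z 0.1908 c [ 0.5076 -0.0362] r 0.0162 mean [ 0.5083 -0.0374]
scene jar 312 169 z 0.1234 median z 0.1219 c [0.48  0.248] r 0.0272 mean [0.4805 0.25  ]
scene bottle 296 166 z 0.2133 median z 0.2117 c [ 0.5209 -0.2076] r 0.0168 mean [ 0.5197 -0.2071]
top flask 253 155 z 0.1905 median z 0.1893 c [ 0.5056 -0.0343] r 0.0158 mean [ 0.506  -0.0351]
top jar 526 313 z 0.1211 median z 0.1198 c [0.4766 0.2528] r 0.0258 mean [0.4768 0.2525]
top bottle 311 187 z 0.2122 median z 0.2108 c [ 0.5172 -0.2053] r 0.0161 mean [ 0.5172 -0.2055]
```

step_arm:
  targets:
    - [[0,0,-30],[0,0,0]]
    - [[0,0,-30],[0,0,0]]
  jaw: 0

```text
time: 0.75
position: [0.1863, 0.5963, 0.3166]
orientation: [-0.0, 0.151, 0.989, -0.001]
wrist_force: [-0.6, 0.8, -0.2]
opening: 0.0516
grasp_force: 0.0
```

step_arm:
  targets:
    - [[-20,-20,0],[0,0,0]]
    - [[-35,-36,0],[0,0,0]]
    - [[-35,-36,0],[0,0,0]]
    - [[-35,-36,0],[0,0,0]]
    - [[-35,-36,0],[0,0,0]]
    - [[-35,-36,0],[0,0,0]]
    - [[-35,-36,0],[0,0,0]]
    - [[-35,-36,0],[0,0,0]]
    - [[-35,-36,0],[0,0,0]]
    - [[-35,-36,0],[0,0,0]]
    - [[-35,-36,0],[0,0,0]]
    - [[-35,-36,0],[0,0,0]]
    - [[-35,-36,0],[0,0,0]]
    - [[-35,-36,0],[0,0,0]]
    - [[-20,-20,0],[0,0,0]]
    - [[0,0,0],[0,0,0]]
    - [[0,0,0],[0,0,0]]

```text
time: 2.88
position: [0.5068, -0.0355, 0.3162]
orientation: [-0.0, 0.151, 0.989, 0.0]
wrist_force: [-0.3, 0.3, 0.4]
opening: 0.0001
grasp_force: 0.0
```

```bash
cat > rel.py <<'E'
from h import *
import sys
s=state(); q=np.array(s["orientation"]); M=R.from_quat(q[[1,2,3,0]]).as_matrix()
p=np.array(s["position"]); t=p+M[:,2]*ctrl.tips_ahead
print("tip",t.round(4),"tips_ahead",ctrl.tips_ahead,"F",np.round(s["wrist_force"],1),"t",s["time"],"open",s["opening"],"tilt",M[:,2].round(4))
for k,c in {"flask":(.507,-.0355,.180),"jar":(.4785,.251,.109),"bottle":(.519,-.206,.201)}.items():
    print(k,"tool shift to home top mm",(M.T@(np.array(c)-t)*1000).round(1))
E
python3 rel.py
python3 - <<'E'
from h import *
im,d=ctrl.get_image("wrist"); cv2.imwrite("pics/w1.png",im[:,:,::-1])
im,d=ctrl.get_image("scene"); cv2.imwrite("pics/s1.png",cv2.resize(im[80:330,170:450,::-1],None,fx=2,fy=2))
for r in ctrl.place_of("flask_stopper_top","wrist")[:3]:
    c=r["centre"]; print(r["score"],c,atz("wrist",c,.19).round(4))
E
```

```text
tip [ 0.5068 -0.0355  0.2912] tips_ahead 0.025 F [-0.3  0.3  0.4] t 2.875 open 6.94749113720974e-05 tilt [-6.e-04  3.e-04 -1.e+00]
flask tool shift to home top mm [ -0.2   0.  111.2]
jar tool shift to home top mm [112.4 265.  182.3]
bottle tool shift to home top mm [ -62.6 -159.1   90.1]
0.87 [280.1, 214.7] [ 0.5089 -0.0346  0.19  ]
0.64 [252.7, 66.9] [ 0.3893 -0.0196  0.19  ]
0.57 [281.5, 174.7] [ 0.4753 -0.0229  0.19  ]
```

View pics/w1.png

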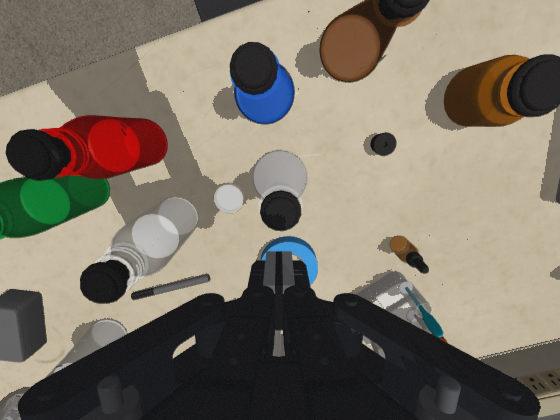

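View pics/s1.png

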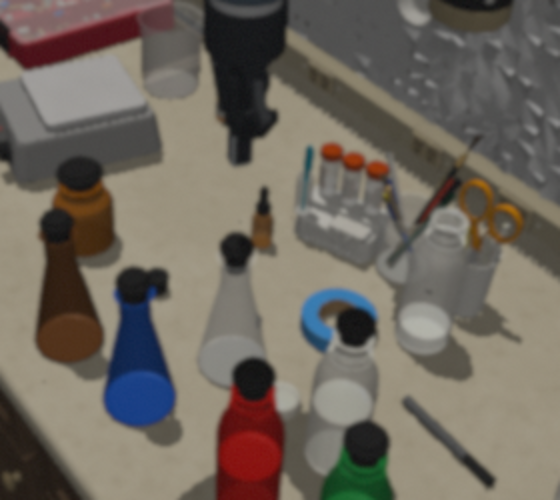

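The wrist view shows the clear flask's stopper at (280,211), directly below the shut fingers. The scene crop confirms that nothing is in the way. I'll press now.

step_arm:
  targets:
    - [[0,0,30],[0,0,0]]
    - [[1,0,35],[0,0,0]]
    - [[0,0,20],[0,0,0]]
    - [[0,0,5],[0,0,0]]
    - [[0,0,3],[0,0,0]]
    - [[0,0,3],[0,0,0]]
    - [[0,0,3],[0,0,0]]
    - [[0,0,3],[0,0,0]]
    - [[0,0,3],[0,0,0]]
    - [[0,0,2],[0,0,0]]
    - [[0,0,0],[0,0,0]]

```text
time: 4.4
position: [0.5066, -0.0357, 0.2094]
orientation: [0.0, 0.151, 0.989, 0.0]
wrist_force: [0.9, -0.5, 3.0]
opening: -0.0001
grasp_force: 1.6
```

```bash
python3 rel.py
```

```text
tip [ 0.5066 -0.0357  0.1844] tips_ahead 0.025 F [ 0.9 -0.5  3. ] t 4.4 open -5.708365179051135e-05 tilt [ 5.e-04 -1.e-04 -1.e+00]
flask tool shift to home top mm [-0.3  0.3  4.4]
jar tool shift to home top mm [112.4 265.2  75.4]
bottle tool shift to home top mm [ -62.6 -158.9  -16.6]
```

step_arm:
  targets:
    - [[0,0,2],[0,0,0]]
    - [[0,0,2],[0,0,0]]
    - [[0,0,0],[0,0,0]]
    - [[0,0,0],[0,0,0]]

```text
time: 4.9
position: [0.5065, -0.0357, 0.2053]
orientation: [0.0, 0.151, 0.989, 0.0]
wrist_force: [0.6, -0.1, 2.1]
opening: -0.0005
grasp_force: 1.4
```

step_arm:
  targets:
    - [[0,0,1],[0,0,0]]
    - [[0,0,1],[0,0,0]]
    - [[0,0,0],[0,0,0]]
    - [[0,0,0],[0,0,0]]

```text
time: 5.4
position: [0.5066, -0.0357, 0.2036]
orientation: [0.0, 0.151, 0.989, 0.0]
wrist_force: [-0.0, -0.3, 4.8]
opening: 0.0003
grasp_force: 2.9
```

step_arm:
  targets:
    - [[0,0,1],[0,0,0]]
    - [[0,0,0],[0,0,0]]
    - [[0,0,0],[0,0,0]]

```text
time: 5.78
position: [0.5066, -0.0357, 0.2029]
orientation: [0.0, 0.151, 0.989, -0.0]
wrist_force: [0.0, -0.0, 9.0]
opening: 0.0
grasp_force: 4.3
```

The force rose steadily past the sliding friction at the home height, so the flask's stopper is seated. I'll retreat and go to the jar.

step_arm:
  targets:
    - [[0,0,-5],[0,0,0]]
    - [[0,0,-20],[0,0,0]]
    - [[0,0,-40],[0,0,0]]
    - [[0,0,-30],[0,0,0]]
    - [[13,31,0],[0,0,0]]
    - [[20,47,0],[0,0,0]]
    - [[20,47,0],[0,0,0]]
    - [[20,47,0],[0,0,0]]
    - [[20,47,0],[0,0,0]]
    - [[19,46,0],[0,0,0]]
    - [[0,0,0],[0,0,0]]
    - [[0,0,0],[0,0,0]]

```text
time: 7.28
position: [0.4779, 0.2503, 0.2966]
orientation: [-0.001, 0.15, 0.989, -0.001]
wrist_force: [0.2, 0.5, -0.5]
opening: 0.0003
grasp_force: 0.0
```

```bash
python3 rel.py
python3 - <<'E'
from h import *
im,d=ctrl.get_image("wrist")
cv2.imwrite("pics/w2.png",im[:,:,::-1])
for k,z in(("jar",.12),("flask",.18)):
  for r in ctrl.place_of(k+"_stopper_top","wrist")[:3]:
    c=r["centre"]; D=d[int(round(c[1])),int(round(c[0]))]; print(k,r["score"],c,atz("wrist",c,z).round(4),atd("wrist",c,D).round(4))
im,d=ctrl.get_image("top"); K,o,A=cam("top")
v,u=np.mgrid[:420,:560]
P=o+((np.stack([u,v,np.ones_like(u)],-1)@np.linalg.inv(K).T)*d[...,None])@A.T
q=P[np.hypot(P[...,0]-.507,P[...,1]+.036)<.02]; print("flask top z",np.percentile(q[:,2],90))
E
```

```text
tip [0.4778 0.2503 0.2716] tips_ahead 0.025 F [ 0.2  0.5 -0.5] t 7.275 open 0.00025485699322423433 tilt [-0.0016 -0.0011 -1.    ]
flask tool shift to home top mm [-113.  -264.    91.9]
jar tool shift to home top mm [ -0.6   1.2 162.6]
bottle tool shift to home top mm [-175.1 -423.3   71.1]
jar 0.95 [282.0, 200.4] [0.4809 0.2521 0.12  ] [0.4804 0.2522 0.122 ]
jar 0.28 [16.6, 284.8] [ 0.4853 -0.0698  0.12  ] [ 0.5093 -0.1743  0.0295]
flask 0.94 [54.9, 148.7] [0.3713 0.0958 0.18  ] [0.3734 0.1061 0.1938]
flask 0.73 [3.9, 330.7] [ 0.51   -0.0401  0.18  ] [ 0.5095 -0.0387  0.1811]
flask 0.44 [202.8, 218.6] [0.4612 0.1865 0.18  ] [0.4969 0.1304 0.0241]
flask top z 0.17955908103476897
```

The flask's stopper top now measures 0.180, so it is home. The jar's centre agrees to within 2 mm.

step_arm:
  targets:
    - [[0,0,30],[0,0,0]]
    - [[-2,1,50],[0,0,0]]
    - [[0,0,40],[0,0,0]]
    - [[0,0,20],[0,0,0]]
    - [[0,0,5],[0,0,0]]
    - [[0,0,3],[0,0,0]]
    - [[0,0,3],[0,0,0]]
    - [[0,0,3],[0,0,0]]
    - [[0,0,3],[0,0,0]]
    - [[0,0,3],[0,0,0]]
    - [[0,0,2],[0,0,0]]
    - [[0,0,0],[0,0,0]]
    - [[0,0,0],[0,0,0]]

```text
time: 9.1
position: [0.4809, 0.2512, 0.1354]
orientation: [0.0, 0.151, 0.989, 0.0]
wrist_force: [2.1, 1.0, 2.8]
opening: 0.0
grasp_force: 1.6
```

Tip height is 0.1104; I'll press 3 mm more.

step_arm:
  targets:
    - [[0,0,1],[0,0,0]]
    - [[0,0,1],[0,0,0]]
    - [[0,0,1],[0,0,0]]
    - [[0,0,0],[0,0,0]]
    - [[0,0,0],[0,0,0]]

```text
time: 9.72
position: [0.4811, 0.2512, 0.1326]
orientation: [0.0, 0.151, 0.989, 0.0]
wrist_force: [2.2, 0.4, 6.3]
opening: -0.0
grasp_force: 2.9
```

step_arm:
  targets:
    - [[0,0,1],[0,0,0]]
    - [[0,0,0],[0,0,0]]
    - [[0,0,0],[0,0,0]]

```text
time: 10.1
position: [0.4813, 0.2513, 0.1319]
orientation: [0.001, 0.151, 0.989, 0.0]
wrist_force: [2.3, -1.1, 8.7]
opening: 0.0004
grasp_force: 4.2
```

step_arm:
  targets:
    - [[0,0,-5],[0,0,0]]
    - [[0,0,-20],[0,0,0]]
    - [[0,0,-45],[0,0,0]]
    - [[0,0,-55],[0,0,0]]
    - [[0,0,-45],[0,0,0]]
    - [[-13,-32,0],[0,0,0]]
    - [[-20,-49,0],[0,0,0]]
    - [[-20,-49,0],[0,0,0]]
    - [[-20,-49,0],[0,0,0]]
    - [[-20,-49,0],[0,0,0]]
    - [[-20,-49,0],[0,0,0]]
    - [[-20,-49,0],[0,0,0]]
    - [[-20,-49,0],[0,0,0]]
    - [[-20,-50,0],[0,0,0]]
    - [[0,0,0],[0,0,0]]
    - [[0,0,0],[0,0,0]]

```text
time: 12.1
position: [0.5181, -0.2057, 0.3004]
orientation: [-0.001, 0.151, 0.989, 0.001]
wrist_force: [0.3, -0.5, 0.1]
opening: 0.0002
grasp_force: 0.0
```

```bash
python3 rel.py
python3 - <<'E'
from h import *
im,d=ctrl.get_image("wrist")
cv2.imwrite("pics/w3.png",im[:,:,::-1])
for k,z in(("tall_bottle",.211),):
  for r in ctrl.place_of(k+"_stopper_top","wrist")[:3]:
    c=r["centre"]; D=d[int(round(c[1])),int(round(c[0]))]; print(k,r["score"],c,atz("wrist",c,z).round(4),atd("wrist",c,D).round(4))
im,d=ctrl.get_image("top"); K,o,A=cam("top")
v,u=np.mgrid[:420,:560]
P=o+((np.stack([u,v,np.ones_like(u)],-1)@np.linalg.inv(K).T)*d[...,None])@A.T
q=P[np.hypot(P[...,0]-.479,P[...,1]-.251)<.02]; print("jar top z",np.percentile(q[:,2],90))
E
```

```text
tip [ 0.5181 -0.2056  0.2754] tips_ahead 0.025 F [ 0.3 -0.5  0.1] t 12.1 open 0.00019182166282162601 tilt [-0.0025  0.0015 -1.    ]
flask tool shift to home top mm [ 61.1 159.   95.6]
jar tool shift to home top mm [173.8 423.8 167.1]
bottle tool shift to home top mm [-1.2 -0.1 74.4]
tall_bottle 0.75 [96.5, 164.3] [ 0.4344 -0.3155  0.211 ] [ 0.4346 -0.3136  0.2141]
tall_bottle 0.73 [279.6, 231.5] [ 0.5223 -0.2056  0.211 ] [ 0.5216 -0.2054  0.213 ]Traceback (most recent call last):
  File "<stdin>", line 10, in <module>
    return _quantile_unchecked(
        a, q, axis, out, overwrite_input, method, keepdims, weights)
    return _ureduce(a,
                    func=_quantile_ureduce_func,
    ...<5 lines>...
                    overwrite_input=overwrite_input,
                    method=method)
    r = func(a, **kwargs)
    result = _quantile(arr,
                       quantiles=q,
    ...<2 lines>...
                       out=out,
                       weights=wgt)
    slices_having_nans = np.isnan(arr[-1, ...])
                                  ~~~^^^^^^^^^
IndexError: index -1 is out of bounds for axis 0 with size 0
```

View pics/w3.png

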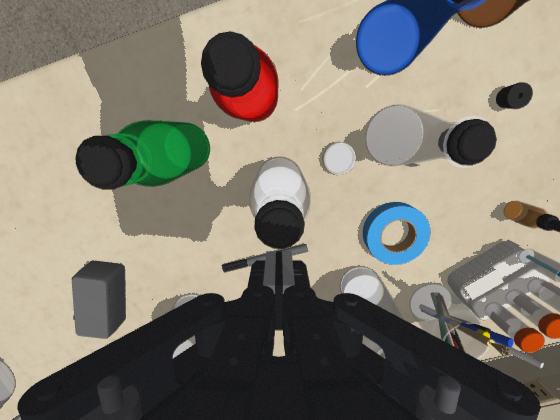

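The wrist view shows the whitish bottle's stopper at (280,226), straight ahead of the fingers, with the red and green look-alikes well aside. The arm hides the jar from the top camera, so I'll check it with the scene camera before I press.

Run:
```python
from h import *
im,d=ctrl.get_image("scene"); K,o,A=cam("scene")
v,u=np.mgrid[:420,:560]
P=o+((np.stack([u,v,np.ones_like(u)],-1)@np.linalg.inv(K).T)*d[...,None])@A.T
for c in((.479,.251),(.507,-.036)):
    q=P[(np.hypot(P[...,0]-c[0],P[...,1]-c[1])<.02)&(d>0)&(P[...,2]<.22)]; print(len(q),np.percentile(q[:,2],[50,90]) if len(q) else 0)
```

```text
135 [0.11052976 0.11241189]
564 [0.15108844 0.18043723]
```

The jar's stopper dropped 11 mm, so it is home. I'll press the tall bottle's.

step_arm:
  targets:
    - [[-1,0,20],[0,0,0]]
    - [[-1,0,25],[0,0,0]]
    - [[0,0,10],[0,0,0]]
    - [[0,0,3],[0,0,0]]
    - [[0,0,3],[0,0,0]]
    - [[0,0,3],[0,0,0]]
    - [[0,0,3],[0,0,0]]
    - [[0,0,3],[0,0,0]]
    - [[0,0,3],[0,0,0]]
    - [[0,0,1],[0,0,0]]
    - [[0,0,0],[0,0,0]]
    - [[0,0,0],[0,0,0]]

```text
time: 13.8
position: [0.5211, -0.2068, 0.2274]
orientation: [0.0, 0.151, 0.989, -0.0]
wrist_force: [0.4, -0.9, 2.6]
opening: -0.0
grasp_force: 1.6
```

step_arm:
  targets:
    - [[0,0,1],[0,0,0]]
    - [[0,0,1],[0,0,0]]
    - [[0,0,1],[0,0,0]]
    - [[0,0,0],[0,0,0]]
    - [[0,0,0],[0,0,0]]

```text
time: 14.42
position: [0.5212, -0.2069, 0.2245]
orientation: [0.0, 0.151, 0.989, -0.0]
wrist_force: [0.3, 0.7, 5.1]
opening: 0.0002
grasp_force: 2.6
```

step_arm:
  targets:
    - [[0,0,1],[0,0,0]]
    - [[0,0,0.5],[0,0,0]]
    - [[0,0,0],[0,0,0]]
    - [[0,0,0],[0,0,0]]

```text
time: 14.92
position: [0.5214, -0.2069, 0.2236]
orientation: [0.001, 0.151, 0.989, -0.0]
wrist_force: [-1.1, -0.2, 9.4]
opening: 0.0001
grasp_force: 4.5
```

step_arm:
  targets:
    - [[0,0,-5],[0,0,0]]
    - [[0,0,-20],[0,0,0]]
    - [[0,0,-45],[0,0,0]]
    - [[0,0,-50],[0,0,0]]
    - [[30,50,0],[0,0,0]]
    - [[30,50,0],[0,0,0]]
    - [[0,0,0],[0,0,0]]
    - [[0,0,0],[0,0,0]]
    - [[0,0,0],[0,0,0]]

```text
time: 16.05
position: [0.4937, -0.0943, 0.3426]
orientation: [-0.0, 0.151, 0.988, -0.0]
wrist_force: [0.5, -0.3, -0.4]
opening: 0.0001
grasp_force: 0.0
```

Run:
```python
from h import *
for n in("scene","top"):
    im,d=ctrl.get_image(n); K,o,A=cam(n); cv2.imwrite(f"pics/{n}9.png",im[:,:,::-1])
    v,u=np.mgrid[:420,:560]
    P=o+((np.stack([u,v,np.ones_like(u)],-1)@np.linalg.inv(K).T)*d[...,None])@A.T
    for c in((.507,-.036),(.479,.251),(.52,-.206)):
        q=P[(np.hypot(P[...,0]-c[0],P[...,1]-c[1])<.016)&(d>0)&(P[...,2]<.23)]; print(n,len(q),np.percentile(q[:,2],[50,90]) if len(q) else 0)
```

```text
scene 307 [0.16579972 0.18134014]
scene 79 [0.1103488  0.11209344]
scene 171 [0.20096222 0.20295878]
top 225 [0.17831645 0.1805556 ]
top 0 0
top 167 [0.20037881 0.20179024]
```

View pics/scene9.png

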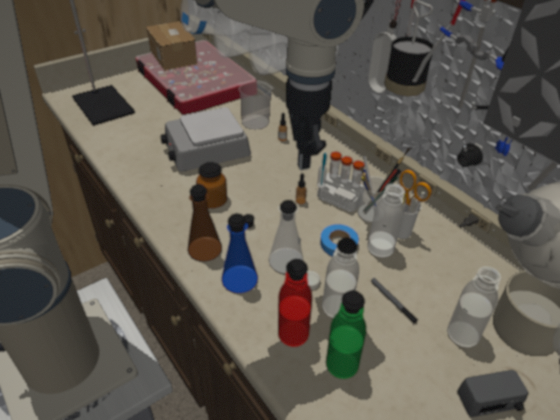

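The final scene view shows all three stoppers home: flask at (288,206), jar at (210,171) and bottle at (346,246). The vessels are upright, nothing else has moved, and the arm is clear.

```bash
python3 -c "
from cell import ctrl
print(ctrl.close_job())"
```

```text
the job is handed in; nothing more can be done
None
```

I pressed the three stoppers home in the order flask, jar, tall bottle, at about 9 N each; the final depth readings put each top within about 2 mm of its home height, and the job is handed in (no verdict was returned).

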